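Close the glaze mill jar

ROBOT

A 6-joint arm with a two-finger parallel gripper is mounted at the origin on the work surface. World frame = base frame: x ahead of the robot, y to its left, z up, the work surface at z = 0. Lengths are in mm, angles in rad, forces in N, time in s.
With the tool pointing down it reaches from about 300 to 750 mm from the base axis. Payload 8.5 kg.
Tool frame: the origin (TCP) lies on the front face of the gripper's body, between the roots of the fingers; the fingertips stand 73 mm ahead of it and the grasp point (between the pads) lies 54 mm ahead of it; z points along the fingers, y is the direction in which the jaws open and shut (so a half turn about z gives the same grasp; the last joint's range is limited). The gripper opens to 85 mm and grips with 20 to 120 N. Pads are 22 mm wide; open, the fingers measure 114 mm over their backs; the gripper's body (76 mm by 85 mm) begins 54 mm behind the grasp point. The pads swing forward as they close: fully open they stand 13 mm farther back than shut.
Start: joints at [0.935, 0.381, 1.297, -0, 1.464, -0.215], TCP at [224.66, 502.005, 303.922] pointing down, gripper open.
Joint ranges: [-3.11, 3.11], [-0.89, 2.33], [0.22, 2.48], [-1.42, 4.56], [0.17, 2.85], [-2.88, 2.88]. Speed limits (rad/s): [2.39, 2.39, 3.14, 3.14, 3.14, 3.14].

INTERFACE

Orientations are given as a unit quaternion [x, y, z, w].
In Python, from bench import ctrl gives the robot as it stands.
- The arm moves only by the tool move_arm, never from a script. Its argument "rows" is a list of rows, each a list of 5 numbers: the opening in per cent of the stroke, from 0 (shut) to 100 (fully open), then the shift along the tool's x, y, z in m, then the turn about the tool's z in rad. In form: [[jaw, tx, ty, tz, yaw], ...]. A call has exactly 5 rows; each row is the pose to reach, as a shift and turn from the pose measured when the call began, along the tool's axes at that moment; what a row does not reach only later rows make up. A row lasts 1/8 s, in which the tool goes at most 62.5 mm and 10.7 degrees, less where a joint would pass 70% of its speed; a pose out of reach is approached as far as the arm can. A call with a gripper value outside its range is refused whole. The fingers move at their own pace and stop on an object; the grip force is fixed at half the most. Time passes only in rows, so rows that repeat a pose let the fingers close, or fill a call up. It gives the time, the measured TCP pose, the force and the opening at its end, in the units of the state.
- ctrl.observe(): the state, without advancing time (a new reading comes with each control period).
- ctrl.read_camera(name): name is "scene" or "top" or "wrist"; returns the picture (384x512x3 uint8, red, green, blue); there is no depth.
- ctrl.calibration(name): a dict with "mtx" (3x3 intrinsics, pixels), "R" (3x3) and "t" (3): a world point X has camera coordinates R X + t; the wrist camera has in their place "mount" (4x4, takes a point from camera to tool coordinates, whose origin is the TCP and whose axes are the flange's). Camera axes: x right, y down, z forward; pixel columns grow to the right and rows downward; lengths in mm; the calibration is good to about 2 mm. A picture is of the moment at which its call begins: read the wrist's pose just before it. calibration takes no time and is no camera call.
- ctrl.job_done(): hands the job in, once; it reports no verdict.
The state is a dict: "clock": time; "qpos": joint angles; "qvel": joint speeds; "joint_torque": joint torques, N m; "ee_pos": TCP position; "ee_rot": TCP orientation; "ft_force": force on the tool from outside, world axes, zero at the start; "torque": the same for the moment, N m; "grip_width": finger opening in mm.
Only numpy, scipy, OpenCV 4.12 (cv2) and the standard library are available. Lean on these libraries where they do the work, as an engineer would, in place of code of your own. Each camera call takes 0.05 s, during which the arm holds its last target.

TASK

Close the glaze mill jar: set the bar-handled lid down into the jar's collar so that its three lugs pass through the gaps, then twist it clockwise (seen from above) until the ramps draw it down tight on the gasket, hand-tight by feel and never forced. Let go with the lid left locked tight, and leave the mug, the bowl and the glaze pot where they are.

Things in the scene. Friction and masses are not known exactly. Their poses are not given: they have to be found in the camera images.
- lid_grip (a point): Centre of the handle bar of the loose grey cast lid (0.3 to 0.5 kg). The bar lies along this frame's x: 104 long, 16 wide, 20 high, on two 13 mm posts 38 mm either side, 18 mm clear above the disc between them. Below it a disc 93 across, 12 thick; its flat underside is 40 mm below this point. z up.
- lid_lug (a point): Middle of the top face of one of the lid's three equal lugs, in the direction of lid_grip's x; the others are at 120 and 240 degrees. 50 mm from the lid's axis, 9.5 mm above its underside. Each lug is 20 wide, 7 thick, reaches to a radius of 58 mm; its top slopes down clockwise at 7.5 degrees.
- mouth (a point): Centre of the top plane of the steel collar on the white porcelain mill jar, 165 mm above the bench, z up. Jar 136 mm across, held fast in a round bolted stand 190 across. Collar 131 mm outside, 121 inside; three equal tabs reach inwards to a radius of 49 mm, leaving three equal gaps. One gap's middle lies along this frame's x, the others 120 and 240 degrees on.
- gap (a point): Middle of the gap along mouth's x, at radius 55 mm, in the collar's top plane. Each gap spans 32 degrees, some 25 mm wide at its inner edge. Lugs over the gaps: the lid drops in, if centred within 2 mm. Lugs that miss ride on the tabs with the lid's underside about level with mouth instead of 16 to 20 mm below it.
- ramp (a point): Start of one ramp, under a tab: just clockwise of gap, 6 mm below the top plane. Each tab's lower face falls 7 mm per radian clockwise. A lug first touches it about 20 (new gasket) to 53 degrees (worn) clockwise of the gap's middle, later if pressed down; then the lid sinks as it turns. A stop ends the travel at about 85 degrees.
- seat (a point): Centre of the top of the black rubber gasket (90 mm outside, 9 thick) if new, 16 mm below mouth; it may be worn up to 4 mm lower, which is not measured. It pushes back 40 N per mm. Tight: the ramps clamp with over 12 N; over 45 N on the gasket or 50 N on the collar chips the porcelain. Friction 0.2 to 0.3: some 0.035 N m on the bar per N of clamping. Aim at 0.7 to 0.9 N m; it then holds itself.
- mug: Cream bisque mug with a handle, 80 mm across and 90 mm high; origin at the centre of its underside. A bystander.
- bowl: Cream bisque bowl, 104 mm across and 50 mm high; origin at the centre of its underside. A bystander.
- bottle: White plastic glaze pot with a black screw cap, 60 mm across and 130 mm high; origin at the centre of its underside. A bystander.
Things that resemble listed ones, but are neither listed nor needed, are in the scene too. What is shaped like the part that bears lid_grip but pink or yellow is not meant.

How it is judged:
By the outcome, as a careful person would: the job done as asked, in the order asked, and still so for the second after the job is handed in, with the robot touching nothing.
It also fails if it takes over 64 s, if anything falls off the work surface, if the arm or the gripper's body presses on something with over 40 N, if the wrist force passes 120 N, or if a joint passes its speed limit or range.

## Working session

There is one attempt and no reset: what is moved stays moved. The work goes in short steps, Python scripts to look and compute and a tool call to move; the robot and the scene stay as the last step left them, time stands still between calls to the robot, and variables do not carry over. Pictures are saved under pics/ and viewed, and the job is handed in when it is done.

Besides the shell and the picture viewer there is one more tool, called as name(argument=value, ...) on one line, values as JSON. move_arm: Moves the arm, as the interface text tells. Its arguments: {"type":"object","properties":{"rows":{"type":"array"}},"required":["rows"]}

```bash
ls; mkdir -p pics; python3 - <<'E'
from bench import ctrl
import cv2
s=ctrl.observe()
for k,v in s.items(): print(k,v)
for n in ["scene","top","wrist"]:
    im=ctrl.read_camera(n); cv2.imwrite(f"pics/{n}0.png",im[:,:,::-1]); print(n,ctrl.calibration(n))
E
```

```text
pics
clock 0.0
qpos [ 9.34698946e-01  3.81193584e-01  1.29824612e+00  2.53707202e-05
  1.46357512e+00 -2.15317678e-01]
qvel [ 0.00115879  0.00024517  0.00011839  0.00024629  0.00068218 -0.00051599]
joint_torque [ 6.06012964e-04 -4.48454654e+01 -2.31277370e+01 -1.43835709e-04
  4.70478932e-03 -2.50046315e-05]
ee_pos [224.55697599 501.87276111 303.31792973]
ee_rot [ 2.08842454e-01  9.77949039e-01 -6.42410207e-04 -3.05139313e-04]
ft_force [0.01015918 0.61470707 0.24385698]
torque [-0.00103843  0.03170001 -0.05250909]
grip_width 85.35320682590597
scene {'mtx': array([[361.93713113,   0.        , 255.69303187],
       [  0.        , 361.93713113, 187.22959436],
       [  0.        ,   0.        ,   1.        ]]), 'R': array([[-0.16898206,  0.98544547,  0.01850126],
       [ 0.62825373,  0.12215715, -0.76835856],
       [-0.75943552, -0.11821533, -0.63975216]]), 't': array([  63.02866999, -213.90932346, 1513.53597617])}
top {'mtx': array([[441.36057529,   0.        , 251.30435151],
       [  0.        , 441.36057529, 191.45796104],
       [  0.        ,   0.        ,   1.        ]]), 'R': array([[ 0.01860136, -0.99971263, -0.01512134],
       [-0.99535125, -0.01708655, -0.09478366],
       [ 0.09449805,  0.01681415, -0.99538304]]), 't': array([   3.47233168,  490.95718717, 1292.3117348 ])}
wrist {'mtx': array([[337.2234241 ,   0.        , 258.73027406],
       [  0.        , 337.2234241 , 196.6939336 ],
       [  0.        ,   0.        ,   1.        ]]), 'mount': array([[ 5.16594422e-05, -9.54338003e-01, -2.98728931e-01,
         7.75647854e+01],
       [ 9.99999851e-01, -1.12875511e-04,  5.33529924e-04,
         1.48948433e-02],
       [-5.42887063e-04, -2.98728914e-01,  9.54337855e-01,
        -7.00717272e+01],
       [ 0.00000000e+00,  0.00000000e+00,  0.00000000e+00,
         1.00000000e+00]])}
```

View pics/scene0.png

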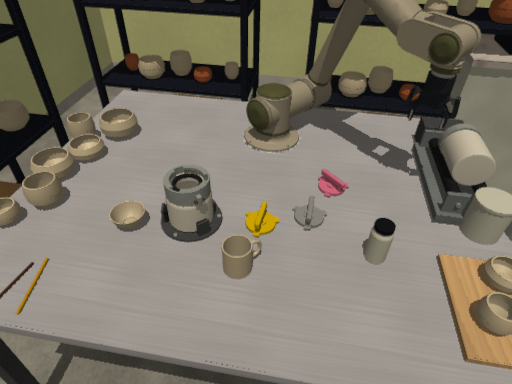

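View pics/top0.png

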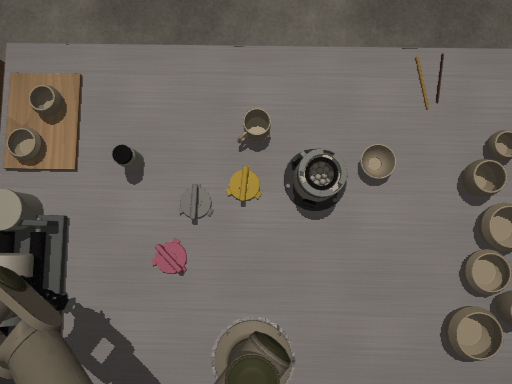

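View pics/wrist0.png

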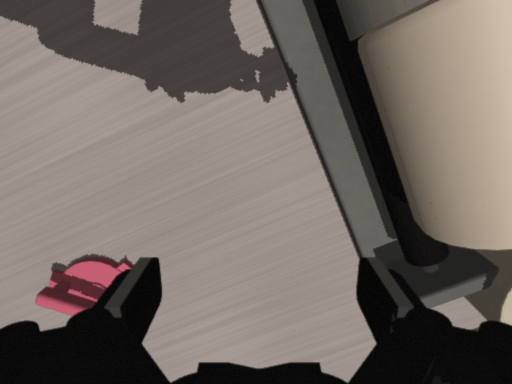

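The grey lid is at scene (310,212) and top (196,202). Lookalikes are the yellow lid, scene (262,220) / top (244,185), and the pink lid, scene (332,184) / top (170,257). The jar is at scene (190,200) / top (319,177). By colour I choose the grey one, and I'll check it in a close crop.

```bash
cat > h.py <<'E'
import numpy as np, cv2
from bench import ctrl
from scipy.spatial.transform import Rotation as Ro
def cam(n,s=None):
    c=ctrl.calibration(n); K=np.array(c["mtx"])
    if n=="wrist":
        s=s or ctrl.observe(); M=np.array(c["mount"]); Rt=Ro.from_quat(s["ee_rot"]).as_matrix()
        Rc=Rt@M[:3,:3]; C=Rt@M[:3,3]+np.array(s["ee_pos"]); return K,Rc,C
    R=np.array(c["R"]); return K,R.T,-R.T@np.array(c["t"])
def ray(cm,p):
    K,Rc,C=cm; d=Rc@np.linalg.inv(K)@np.array([p[0],p[1],1.0]); return C,d/np.linalg.norm(d)
def onz(cm,p,z):
    C,d=ray(cm,p); return C+d*(z-C[2])/d[2]
def proj(cm,X):
    K,Rc,C=cm; v=K@Rc.T@(np.asarray(X,float)-C); return v[:2]/v[2]
def tri(obs):
    A=np.zeros((3,3));b=np.zeros(3)
    for cm,p in obs:
        C,d=ray(cm,p);P=np.eye(3)-np.outer(d,d);A+=P;b+=P@C
    X=np.linalg.solve(A,b); return X,[np.round(proj(cm,X)-p,1).tolist() for cm,p in obs]
def crop(f,o,x0,y0,x1,y1,k):
    im=cv2.imread(f)[y0:y1,x0:x1]; cv2.imwrite(o,cv2.resize(im,None,fx=k,fy=k,interpolation=cv2.INTER_NEAREST))
E
python3 - <<'E'
from h import *
a=cv2.resize(cv2.imread("pics/top0.png")[165:240,160:235],None,fx=5,fy=5,interpolation=0)
b=cv2.resize(cv2.imread("pics/top0.png")[140:215,280:355],None,fx=5,fy=5,interpolation=0)
cv2.imwrite("pics/c1.png",np.hstack([a,b]))
a=cv2.resize(cv2.imread("pics/scene0.png")[185:245,280:340],None,fx=6,fy=6,interpolation=0)
b=cv2.resize(cv2.imread("pics/scene0.png")[160:240,150:230],None,fx=4.5,fy=4.5,interpolation=0)
cv2.imwrite("pics/c2.png",np.hstack([a,b]))
for n,l,j in (("scene",(310,208),(188,178)),("top",(196,202),(319,175))):
    c=cam(n); print(n,c[2],onz(c,l,40),onz(c,j,165))
E
```

```text
scene [1294.47303077  142.9423862   802.76273574] [455.92645897 183.99558907  40.        ] [ 533.75060775 -169.62764965  165.        ]
top [ 366.48932649   -9.86902433 1332.9324111 ] [455.29398755 174.08762806  40.        ] [ 524.4588823  -169.50346143  165.        ]
```

View pics/c1.png

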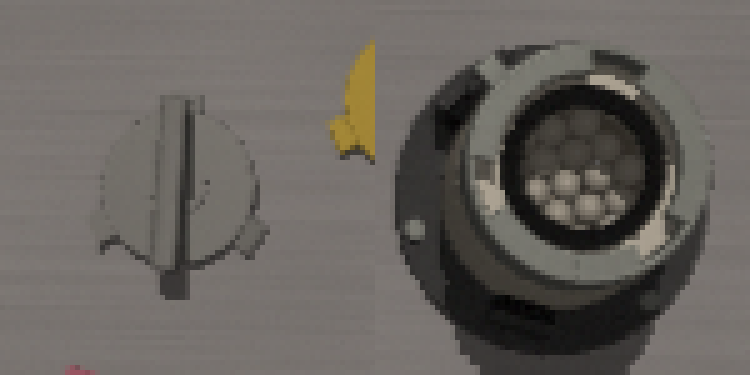

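View pics/c2.png

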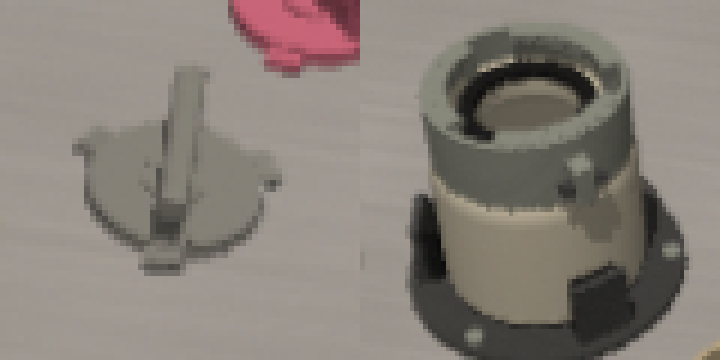

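The crop confirms the choice: a grey lid with its bar along about world x and one lug under the +x bar end. The other lugs are at ±120°. The jar gaps lie at about -20°, 100° and 220°. I'll move the wrist camera over the lid with ψ (tool x) facing world -x.

move_arm(rows=[[100, -0.05, -0.03, 0.01, -0.08], [100, -0.1, -0.06, 0.02, -0.16], [100, -0.152, -0.09, 0.03, -0.25], [100, -0.205, -0.12, 0.04, -0.34], [100, -0.257, -0.15, 0.05, -0.42]])

```text
clock: 0.78
ee_pos: [398.7, 258.2, 253.2]
ee_rot: [-0.001, 1.0, -0.0, -0.0]
ft_force: [0.8, 0.6, -0.3]
grip_width: 85.1
```

move_arm(rows=[[100, -0.03, -0.045, 0.01, 0], [100, -0.056, -0.08, 0.02, 0], [100, -0.056, -0.08, 0.02, 0], [100, -0.056, -0.08, 0.02, 0], [100, -0.056, -0.08, 0.02, 0]])

```text
clock: 1.4
ee_pos: [454.3, 179.2, 233.5]
ee_rot: [-0.002, 1.0, -0.0, -0.0]
ft_force: [0.3, -0.4, 0.1]
grip_width: 85.2
```

```bash
python3 - <<'E'
from h import *
s=ctrl.observe(); print(s["ee_pos"],s["ee_rot"],s["qpos"])
im=ctrl.read_camera("wrist"); cv2.imwrite("pics/w1.png",im[:,:,::-1])
import json; json.dump({k:np.array(s[k]).tolist() for k in("ee_pos","ee_rot")},open("w1.json","w"))
for z in (0,40,50): print(proj(cam("wrist",s),[455,178,z]))
E
```

```text
[454.28125005 179.20615311 233.53839736] [-1.76915367e-03  9.99998364e-01 -3.36054582e-04 -1.70537625e-04] [ 1.32993702e-01  3.42347575e-01  1.58031727e+00 -6.62175598e-04
  1.21935397e+00 -1.44111285e+00]
[256.86981139 179.35764262]
[256.61101059 191.60252623]
[256.53467753 195.21414344]
```

View pics/w1.png

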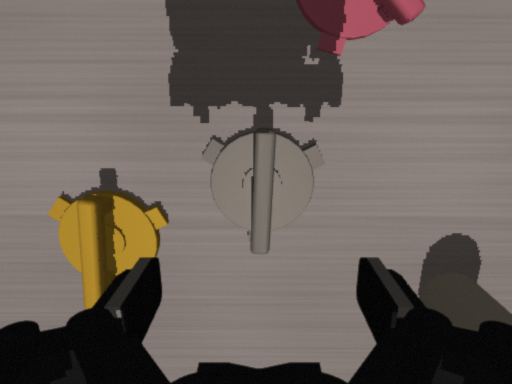

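The lid shows the bar from (264,130) to (260,253) with the disc centre near (262,181). The dark notch at (263,118) is shadow. Now a second view for height.

move_arm(rows=[[100, 0.02, 0.04, 0.01, 0], [100, 0.03, 0.07, 0.02, 0], [100, 0.03, 0.07, 0.02, 0], [100, 0.03, 0.07, 0.02, 0], [100, 0.03, 0.07, 0.02, 0]])

```text
clock: 2.08
ee_pos: [424.4, 248.6, 213.9]
ee_rot: [-0.001, 1.0, -0.0, 0.0]
ft_force: [0.4, 0.2, 0.8]
grip_width: 85.1
```

```bash
python3 - <<'E'
from h import *
s=ctrl.observe(); print(s["ee_pos"])
im=ctrl.read_camera("wrist"); cv2.imwrite("pics/w2.png",im[:,:,::-1])
import json; json.dump({k:np.array(s[k]).tolist() for k in("ee_pos","ee_rot")},open("w2.json","w"))
p=proj(cam("wrist",s),[455,178,30]); print(p)
x,y=map(int,p)
a=cv2.resize(cv2.imread("pics/w1.png")[110:265,195:335],None,fx=2.8,fy=2.8,interpolation=2)
x=max(x,70);y=max(75,y);b=cv2.resize(cv2.imread("pics/w2.png")[y-75:y+80,x-70:x+70],None,fx=2.8,fy=2.8,interpolation=2)
print(x-70,y-75)
cv2.imwrite("pics/c3.png",np.hstack([a,b]))
E
```

```text
[424.4377681  248.55645973 213.87852541]
[171.3067082  229.68242237]
101 154
```

View pics/c3.png

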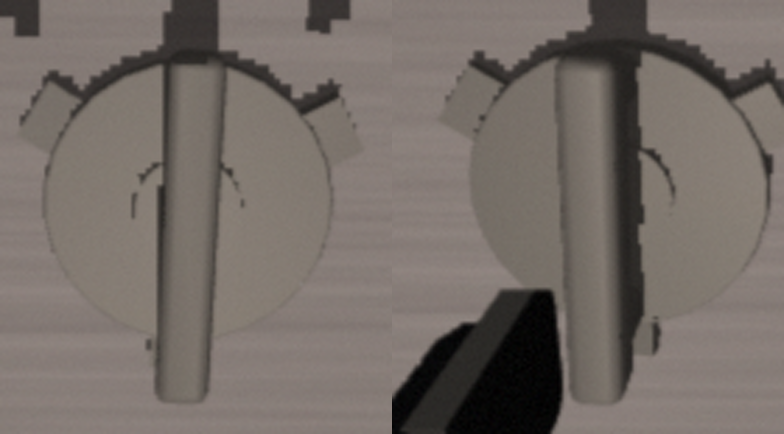

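```bash
python3 - <<'E'
from h import *
import json
s1=json.load(open("w1.json"));s2=json.load(open("w2.json"));c1=cam("wrist",s1);c2=cam("wrist",s2)
A=tri([(c1,(265,132.5)),(c2,(170.3,175.4))]);B=tri([(c1,(260.4,253.6)),(c2,(174.2,297.6))])
print(A,B, np.linalg.norm(A[0]-B[0]))
for z in (50,):
  for c,a,b in((c1,(265,132.5),(260.4,253.6)),(c2,(170.3,175.4),(174.2,297.6))):
    a=onz(c,a,z);b=onz(c,b,z);d=b-a;print(a,b,(a+b)/2,np.hypot(*d[:2]),np.degrees(np.arctan2(d[1],d[0])))
# disc left/right/… edges view1 on z=12, lugs z~9.5
u=lambda x,y:(195+x/2.8,110+y/2.8)
v=lambda x,y:(101+(x-392)/2.8,154+y/2.8)
for z in(0,12):
  print(z,(onz(c1,u(44,195),z)+onz(c1,u(332,195),z))/2,np.linalg.norm(onz(c1,u(44,195),z)-onz(c1,u(332,195),z)))
for c,p in((c1,u(52,115)),(c1,u(331,130)),(c2,v(470,100)),(c2,v(765,110))): print(onz(c,p,9.5))
E
```

```text
(array([406.68621042, 184.21319299,  42.92749405]), [[-0.2, -0.4], [0.2, 0.4]]) (array([506.20695289, 181.25405657,  49.01736264]), [[-0.1, -0.1], [0.1, 0.1]]) 99.75079533208202
[406.16704249 184.21513455  50.        ] [505.82056671 181.29868285  50.        ] [455.9938046 182.7569087  50.       ] 99.69619139878107 -1.6763350085971003
[404.63824036 185.98941178  50.        ] [505.42008733 181.49878928  50.        ] [455.02916384 183.74410053  50.        ] 100.88184360108073 -2.551289239453135
0 [455.25513957 182.89684246   0.        ] 95.53009262453867
12 [452.15624046 182.76058149  12.        ] 91.75466294598645
[427.11409354 140.02996168   9.5       ]
[431.54409964 227.64430275   9.5       ]
[427.19965906 139.04738262   9.5       ]
[430.10233476 228.26180922   9.5       ]
```

Bar centre is about (455.3,183.2) with its top at about z=49 (50 expected). Bar angle is -2.2°, and the lug line agrees at -2.4°. Going down to grasp.

move_arm(rows=[[60, -0.015, -0.04, 0.02, 0.02], [55, -0.031, -0.0655, 0.04, 0.04], [55, -0.031, -0.0655, 0.06, 0.04], [55, -0.031, -0.0655, 0.07, 0.04], [55, -0.031, -0.0655, 0.07, 0.04]])

```text
clock: 2.75
ee_pos: [455.6, 183.0, 143.7]
ee_rot: [0.019, 1.0, -0.0, -0.0]
ft_force: [0.8, -0.9, 0.0]
grip_width: 46.8
```

```bash
python3 - <<'E'
from h import *
s=ctrl.observe(); print(s["ee_pos"],Ro.from_quat(s["ee_rot"]).as_matrix()[:,0],s["grip_width"])
im=ctrl.read_camera("wrist"); cv2.imwrite("pics/w3.png",im[:,:,::-1])
c=cam("wrist",s)
for x in (403.5,507): print(proj(c,[x,183.2-0.038*(x-455.3),50]))
E
```

```text
[455.57155148 183.02000326 143.73266677] [-9.99301382e-01  3.73718430e-02  3.06260908e-04] 46.778264631696
[258.1718246  145.78931663]
[258.14362384 324.94081536]
```

View pics/w3.png

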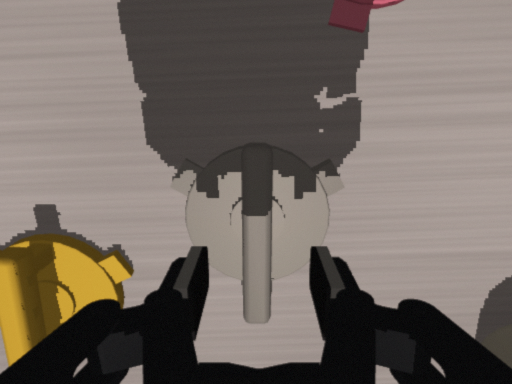

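The bar runs from (257,145) to (257,322), matching the prediction at column 258, and it sits centred between the fingers. Going down and closing.

move_arm(rows=[[55, 0, 0, 0.02, 0], [55, 0, 0, 0.04, 0], [55, 0, 0, 0.0475, 0], [50, 0, 0, 0.0475, 0], [30, 0, 0, 0.0475, 0]])

```text
clock: 3.42
ee_pos: [456.1, 183.3, 97.5]
ee_rot: [0.018, 1.0, -0.0, 0.001]
ft_force: [0.0, 0.7, -0.3]
grip_width: 26.6
```

move_arm(rows=[[0, 0, 0, 0, 0], [0, 0, 0, 0, 0], [0, 0, 0, 0, 0], [0, 0, 0, 0, 0], [0, 0, 0, 0, 0]])

```text
clock: 4.05
ee_pos: [456.3, 183.3, 98.1]
ee_rot: [0.018, 1.0, -0.0, 0.002]
ft_force: [-0.7, 0.0, 6.1]
grip_width: 14.3
```

Grip holds at 14.3 mm. I'll lift and carry high.

move_arm(rows=[[0, 0, 0, -0.02, 0], [0, 0, 0, -0.06, 0], [0, 0, 0, -0.11, 0], [0, -0.01, -0.02, -0.15, 0], [0, -0.03, -0.05, -0.18, 0]])

```text
clock: 4.68
ee_pos: [483.5, 132.3, 279.6]
ee_rot: [0.018, 1.0, 0.0, 0.002]
ft_force: [1.1, -0.1, -3.6]
grip_width: 15.2
```

move_arm(rows=[[0, -0.02, -0.05, -0.02, 0], [0, -0.045, -0.1, -0.04, 0], [0, -0.07, -0.15, -0.06, 0], [0, -0.095, -0.2, -0.075, 0], [0, -0.12, -0.25, -0.09, 0]])

```text
clock: 5.3
ee_pos: [594.6, -123.5, 369.8]
ee_rot: [0.018, 1.0, 0.0, 0.001]
ft_force: [1.1, 1.0, -3.4]
grip_width: 14.9
```

move_arm(rows=[[0, -0.02, -0.035, -0.015, 0], [0, -0.024, -0.045, -0.02, 0], [0, -0.024, -0.045, -0.02, 0], [0, -0.024, -0.045, -0.02, 0], [0, -0.024, -0.045, -0.02, 0]])

```text
clock: 5.92
ee_pos: [616.7, -168.2, 389.9]
ee_rot: [0.017, 1.0, 0.001, 0.001]
ft_force: [0.9, -0.2, -3.7]
grip_width: 14.7
```

```bash
python3 - <<'E'
from h import *
import json
s=ctrl.observe(); print(s["clock"],s["ee_pos"],s["ee_rot"],s["grip_width"],s["ft_force"])
im=ctrl.read_camera("wrist"); cv2.imwrite("pics/w4.png",im[:,:,::-1])
json.dump({k:np.array(s[k]).tolist() for k in("ee_pos","ee_rot")},open("w4.json","w"))
print(proj(cam("wrist",s),[525,-169.5,165]))
E
```

```text
5.925 [ 616.70058613 -168.15138636  389.87299194] [1.69915062e-02 9.99855066e-01 5.37245444e-04 9.20118675e-04] 14.66763519878972 [ 0.86582463 -0.22132055 -3.70643549]
[252.23125129  72.50245716]
```

View pics/w4.png

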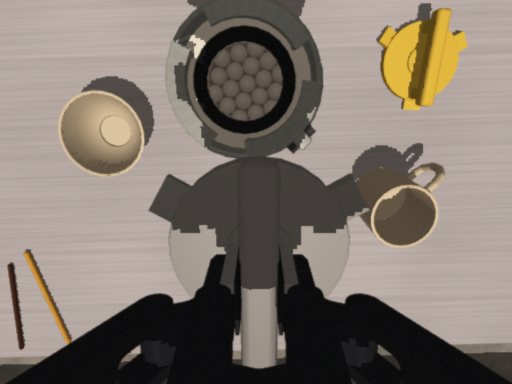

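The held lid hangs square at about (258,240). The collar is centred near (244,77), partly in shadow, with the mug at (405,215) and the bowl at (103,132). I'll enhance the collar area.

```bash
python3 - <<'E'
from h import *
im=cv2.imread("pics/w4.png")[0:165,155:335].astype(float)
im=np.clip(255*(im/255)**0.45,0,255).astype(np.uint8)
cv2.imwrite("pics/c4.png",cv2.resize(im,None,fx=3.6,fy=3.6,interpolation=2))
E
```

```text
(no output)
```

View pics/c4.png

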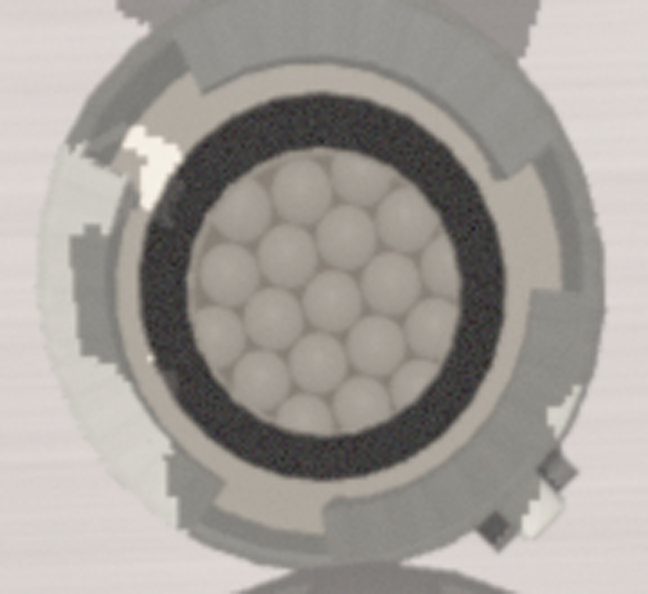

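```bash
cat > jar.py <<'E'
from h import *
from scipy.optimize import least_squares
def fit(c,pts,z=165,names=True):
    X=np.array([onz(c,p,z) for p in pts])[:,:2]
    r=least_squares(lambda q:np.hypot(X[:,0]-q[0],X[:,1]-q[1])-q[2],[*X.mean(0),50]).x
    a=np.degrees(np.arctan2(X[:,1]-r[1],X[:,0]-r[0]))%360
    return X,r,a
E
python3 - <<'E'
from jar import *
import json
c=cam("wrist",json.load(open("w4.json")))
p=np.array([(205,93),(127,180),(500,178),(528,292),(325,505),(222,490)],float)/3.6+[155,0]
X,r,a=fit(c,p); print(X.round(1).tolist(),r,a)
for i in(0,2,4): 
    m=np.degrees(np.angle(np.exp(1j*np.radians(a[i]))+np.exp(1j*np.radians(a[i+1])))); print("gap",m, (m%120), "width",abs(a[i]-a[i+1]))
# dark gasket hole ellipse / outer gasket z=149
im=cv2.imread("pics/w4.png").astype(float)
im=im[:165]; m=((im.max(2)<40)).astype(np.uint8); m[:, :170]=0;m[:,320:]=0
m=cv2.morphologyEx(m,cv2.MORPH_OPEN,np.ones((3,3)))
cn,_=cv2.findContours(m,cv2.RETR_CCOMP,cv2.CHAIN_APPROX_NONE)
for k in cn:
    if len(k)>60:
        e=cv2.fitEllipse(k); print(e, [onz(c,e[0],z)[:2].round(1).tolist() for z in (149,145,165)])
# collar outer: points
q=np.array([(40,290),(605,290),(150,500),(560,130),(480,530)],float)/3.6+[155,0]
print(fit(c,q)[1])
E
```

```text
[[489.3, -199.9], [506.3, -218.7], [508.7, -135.3], [533.1, -128.9], [580.2, -177.8], [575.7, -202.4]] [ 532.52454473 -177.83182167   48.70562948] [2.07090459e+02 2.37311700e+02 1.19237836e+02 8.93606761e+01
 9.57694278e-02 3.30398369e+02]
gap -137.79892089003295 102.20107910996705 width 30.221241113030374
gap 104.29925608558815 104.29925608558815 width 29.87716000803333
gap -14.752930743645814 105.24706925635418 width 330.3025996570262
((244.11715698242188, 79.33049774169922), (100.14254760742188, 106.16287994384766), 174.25918579101562) [[529.6, -177.0], [529.5, -177.2], [530.1, -176.4]]
((244.4268341064453, 80.66279602050781), (77.0459213256836, 81.02854919433594), 172.17063903808594) [[530.7, -176.8], [530.6, -177.0], [531.1, -176.2]]
[ 532.99615844 -175.71134664   64.20239949]
```

Gap edges fit a circle of r=48.7 (49 expected) at centre about (532,-177.5), with a gap at about -16°. I'll turn the lid to -16° and take a second view from elsewhere for height and to refine.

move_arm(rows=[[0, -0.007, 0.002, 0.02, 0.12], [0, -0.014, 0.004, 0.05, 0.247], [0, -0.014, 0.004, 0.05, 0.247], [0, -0.014, 0.004, 0.05, 0.247], [0, -0.014, 0.004, 0.05, 0.247]])

```text
clock: 6.6
ee_pos: [631.0, -164.8, 341.6]
ee_rot: [0.139, 0.99, 0.0, 0.002]
ft_force: [0.6, -0.1, -3.0]
grip_width: 15.2
```

```bash
python3 - <<'E'
from h import *
import json
s=ctrl.observe(); print(s["clock"],s["ee_pos"],s["ee_rot"],s["grip_width"],s["ft_force"])
im=ctrl.read_camera("wrist"); cv2.imwrite("pics/w5.png",im[:,:,::-1])
json.dump({k:np.array(s[k]).tolist() for k in("ee_pos","ee_rot")},open("w5.json","w"))
p=proj(cam("wrist",s),[532,-177.5,165]); print(p)
x0=int(p[0])-110; y0=max(0,int(p[1])-110); print(x0,y0)
im=cv2.imread("pics/w5.png")[y0:y0+190,x0:x0+220].astype(float)
im=np.clip(255*(im/255)**0.45,0,255).astype(np.uint8)
cv2.imwrite("pics/c5.png",cv2.resize(im,None,fx=3,fy=3,interpolation=2))
E
```

```text
6.6 [ 630.95627421 -164.80842328  341.59804581] [1.39438595e-01 9.90228264e-01 2.00399065e-04 2.19627664e-03] 15.16351536326108 [ 0.57718868 -0.0941359  -2.9540096 ]
[200.19203954  68.40363139]
90 0
```

View pics/c5.png

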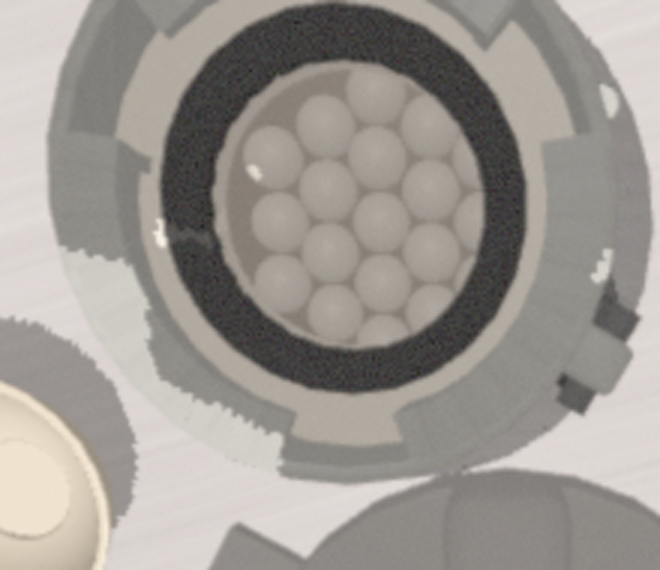

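```bash
python3 - <<'E'
from jar import *
import json
c1=cam("wrist",json.load(open("w4.json")));c2=cam("wrist",json.load(open("w5.json")))
p1=np.array([(205,93),(127,180),(500,178),(528,292),(325,505),(222,490)],float)/3.6+[155,0]
p2=np.array([(167,36),(120,137),(487,47),(543,142),(397,413),(293,411)],float)/3+[90,0]
for a,b in zip(p1,p2): 
    X,e=tri([(c1,a),(c2,b)]); print(X.round(1),e)
for z in (160,165,170):
  for c,p in((c1,p1),(c2,p2)):
    X,r,a=fit(c,p,z); 
    print(z,r.round(1),a.round(1),[round(float(np.degrees(np.angle(np.exp(1j*np.radians(a[i]))+np.exp(1j*np.radians(a[i+1]))))%120),1) for i in(0,2,4)])
im=cv2.imread("pics/w5.png").astype(float)
m=(im.max(2)<40).astype(np.uint8); m[135:]=0;m[:,:130]=0;m[:,275:]=0
m=cv2.morphologyEx(m,cv2.MORPH_OPEN,np.ones((3,3)))
cn,_=cv2.findContours(m,cv2.RETR_CCOMP,cv2.CHAIN_APPROX_NONE)
for k in cn:
    if len(k)>60:
        e=cv2.fitEllipse(k); print(e, [onz(c2,e[0],z)[:2].round(1).tolist() for z in (149,145,165)])
# bottom gap outer wall etc: outer collar points
q=np.array([(50,135),(283,475),(460,465),(612,215),(100,300)],float)/3+[90,0]
print(fit(c2,q)[1])
E
```

```text
[ 489.2 -200.4  164.4] [[-0.2, 0.2], [0.1, -0.3]]
[ 505.5 -219.   162.9] [[0.4, -0.6], [-0.2, 0.8]]
[ 506.  -133.1  139.5] [[-0.1, 0.1], [0.1, -0.2]]
[ 532.3 -127.5  156.9] [[0.7, -0.6], [-0.7, 1.0]]
[ 581.6 -178.5  156.2] [[-0.1, 0.3], [0.0, -0.4]]
[ 574.7 -202.3  163.6] [[0.5, -1.2], [-0.2, 1.6]]
160 [ 532.3 -178.3   49.5] [2.071e+02 2.373e+02 1.192e+02 8.940e+01 1.000e-01 3.304e+02] [102.2, 104.3, 105.2]
160 [ 531.6 -177.6   49.6] [208.9 237.1 116.5  89.5 359.4 329.4] [103.0, 103.0, 104.4]
165 [ 532.4 -178.1   48.7] [2.071e+02 2.373e+02 1.192e+02 8.940e+01 1.000e-01 3.304e+02] [102.2, 104.3, 105.2]
165 [ 532.1 -176.9   48.7] [208.9 237.1 116.5  89.5 359.4 329.4] [103.0, 103.0, 104.4]
170 [ 532.5 -177.9   47.9] [2.071e+02 2.373e+02 1.192e+02 8.940e+01 1.000e-01 3.304e+02] [102.2, 104.3, 105.2]
170 [ 532.6 -176.2   47.7] [208.9 237.1 116.5  89.5 359.4 329.4] [103.0, 103.0, 104.4]
((204.0625762939453, 65.52560424804688), (119.4367904663086, 129.91412353515625), 161.92550659179688) [[529.4, -176.4], [528.9, -176.9], [531.0, -174.4]]
((205.8228302001953, 67.80841827392578), (90.7862777709961, 98.00318145751953), 161.6200714111328) [[531.2, -175.7], [530.8, -176.2], [532.7, -173.7]]
[ 533.36508963 -175.89550694   63.33608723]
```

```bash
python3 - <<'E'
from jar import *
M=np.array(ctrl.calibration("wrist")["mount"]);K=np.array(ctrl.calibration("wrist")["mtx"])
ct=(K,M[:3,:3],M[:3,3])
import json
for f in("w4","w5"):
    im=cv2.imread(f"pics/{f}.png")[145:300,140:370].astype(float)
    im=np.clip(255*(im/255)**0.45,0,255).astype(np.uint8)
    cv2.imwrite(f"pics/l_{f}.png",cv2.resize(im,None,fx=3,fy=3,interpolation=2))
for z in(86,):
    for off in(-1,0,1,2): print(off,[proj(ct,[46.5*np.cos(t)+off,46.5*np.sin(t),z]).round(1).tolist() for t in np.radians([0,30,60,90,-30,-60,-90])])
E
```

```text
-1 [[258.2, 162.6], [307.1, 175.4], [340.2, 209.2], [349.1, 252.1], [209.3, 175.5], [176.1, 209.2], [167.2, 252.1]]
0 [[258.2, 160.5], [307.1, 173.4], [340.4, 207.3], [349.3, 250.3], [209.2, 173.4], [176.0, 207.3], [167.1, 250.3]]
1 [[258.2, 158.3], [307.2, 171.3], [340.5, 205.3], [349.5, 248.5], [209.1, 171.3], [175.8, 205.4], [166.9, 248.6]]
2 [[258.2, 156.2], [307.3, 169.3], [340.7, 203.4], [349.6, 246.7], [209.0, 169.3], [175.7, 203.4], [166.8, 246.8]]
```

View pics/l_w5.png

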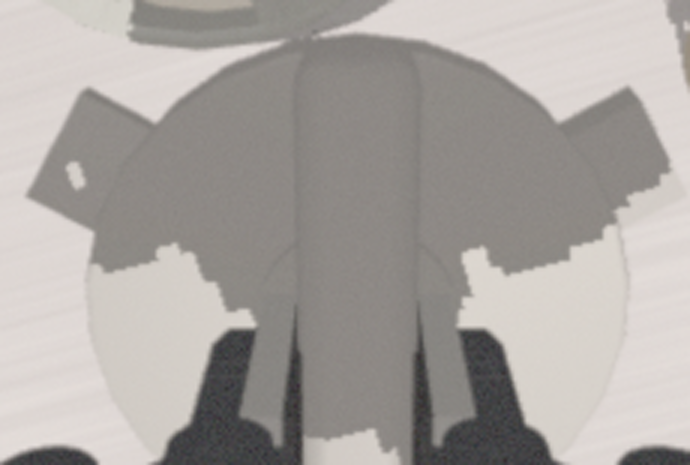

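View pics/l_w4.png

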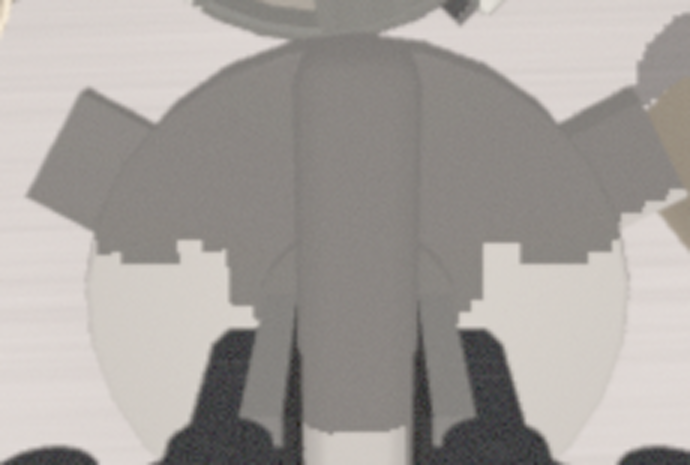

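```bash
python3 - <<'E'
from jar import *
M=np.array(ctrl.calibration("wrist")["mount"]);K=np.array(ctrl.calibration("wrist")["mtx"])
ct=(K,M[:3,:3],M[:3,3])
for off in(-1,0,1,2):
    print(off, "top rim",proj(ct,[46.5+off,0,86])[1].round(1),"bottom rim",proj(ct,[46.5+off,0,98])[1].round(1))
u=lambda x,y:(140+x/3,145+y/3)
for p in [(88,88),(27,195),(632,88),(685,190),(155,125),(93,230),(558,125)]:
    print(p,onz(ct,u(*p),88).round(1),onz(ct,u(*p),92).round(1))
E
```

```text
-1 top rim 162.6 bottom rim 157.7
0 top rim 160.5 bottom rim 155.8
1 top rim 158.3 bottom rim 153.8
2 top rim 156.2 bottom rim 151.8
(88, 88) [ 39.3 -42.7  88. ] [ 38.4 -43.8  92. ]
(27, 195) [ 21.1 -54.3  88. ] [ 19.7 -55.7  92. ]
(632, 88) [39.3 44.5 88. ] [38.4 45.6 92. ]
(685, 190) [22.  54.7 88. ] [20.6 56.1 92. ]
(155, 125) [ 33.2 -32.4  88. ] [ 32.1 -33.2  92. ]
(93, 230) [ 14.9 -43.8  88. ] [ 13.3 -45.   92. ]
(558, 125) [33.2 33.  88. ] [32.  33.8 92. ]
```

Lid offset in the tool is about (+0.5,+0.4) mm and it's parallel. Jar centre is (532.0,-177.2), the gap is at -16.3°, and tab heights came out at 156–164 (165 expected). One corner gave 139.5, which I reject as a mispick. Moving above the jar.

move_arm(rows=[[0, 0.045, -0.02, 0.01, 0], [0, 0.0915, -0.04, 0.02, 0.004], [0, 0.0915, -0.04, 0.04, 0.004], [0, 0.0915, -0.04, 0.055, 0.004], [0, 0.0915, -0.04, 0.055, 0.004]])

```text
clock: 7.28
ee_pos: [531.9, -178.0, 285.8]
ee_rot: [0.141, 0.99, 0.0, 0.002]
ft_force: [0.1, -0.9, -3.1]
grip_width: 15.0
```

```bash
cat > st.py <<'E'
from h import *
s=ctrl.observe(); R=Ro.from_quat(s["ee_rot"]).as_matrix()
print("clk",round(s["clock"],2),"pos",np.round(s["ee_pos"],2),"bar",round(np.degrees(np.arctan2(-R[1,0],-R[0,0])),2),"z",R[:,2].round(4),"F",np.round(s["ft_force"],2),"T",np.round(s["torque"],3),"w",round(s["grip_width"],2),"q6",round(s["qpos"][5],2))
E
python3 - <<'E'
import st
from h import *
d=np.array([532-.37+0,-177.2-.0])
s=st.s;R=st.R
lid=np.array(s["ee_pos"])+R@[0.5,0.4,92]; print("lid axis",lid.round(2))
e=np.array([532-lid[0],-177.2-lid[1],0]); print("tool corr",(R.T@e).round(2))
for n in("scene","top"):
    im=ctrl.read_camera(n); cv2.imwrite(f"pics/{n}1.png",im[:,:,::-1])
a=cv2.resize(cv2.imread("pics/scene1.png")[100:240,130:270],None,fx=2.8,fy=2.8,interpolation=2)
b=cv2.resize(cv2.imread("pics/top1.png")[110:250,250:390],None,fx=2.8,fy=2.8,interpolation=2)
cv2.imwrite("pics/c6.png",np.hstack([a,b]))
E
```

```text
clk 7.28 pos [ 531.91 -177.98  285.85] bar -16.26 z [ 3.3e-03  5.0e-04 -1.0e+00] F [ 0.06 -0.88 -3.11] T [-0.031  0.027  0.   ] w 14.99 q6 -1.82
lid axis [ 531.84 -177.42  193.85]
tool corr [-0.09  0.25  0.  ]
```

View pics/c6.png

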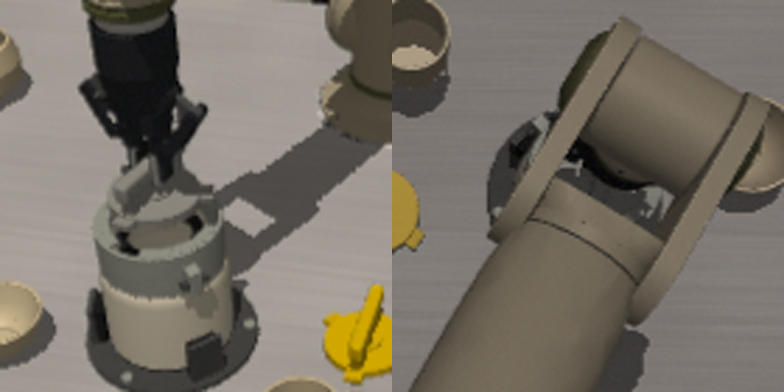

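Over the jar and centred to within 0.3 mm by measurement. Descending with force checks.

move_arm(rows=[[0, 0, 0.0, 0.006, 0], [0, 0, 0.0, 0.012, 0], [0, 0, 0.0, 0.018, 0], [0, 0, 0.0, 0.021, 0], [0, 0, 0.0, 0.022, 0]])

```text
clock: 8.0
ee_pos: [532.5, -178.1, 264.7]
ee_rot: [0.141, 0.99, 0.0, 0.003]
ft_force: [-0.9, -1.0, -3.4]
grip_width: 15.0
```

```bash
python3 st.py
```

```text
clk 8.0 pos [ 532.52 -178.13  264.72] bar -16.26 z [ 5.1e-03 -7.0e-04 -1.0e+00] F [-0.87 -0.96 -3.4 ] T [-0.014  0.041 -0.012] w 15.03 q6 -1.82
```

move_arm(rows=[[0, 0, 0.0, 0.001, 0], [0, 0, 0.0, 0.002, 0], [0, 0, 0.0, 0.003, 0], [0, 0, 0.0, 0.004, 0], [0, 0, 0.0, 0.004, 0]])

```text
clock: 8.62
ee_pos: [532.5, -178.1, 260.6]
ee_rot: [0.141, 0.99, 0.0, 0.002]
ft_force: [-0.7, -0.3, -3.6]
grip_width: 14.8
```

```bash
python3 st.py
```

```text
clk 8.62 pos [ 532.52 -178.13  260.63] bar -16.26 z [ 4.9e-03 -6.0e-04 -1.0e+00] F [-0.75 -0.28 -3.64] T [-0.003  0.017  0.029] w 14.84 q6 -1.82
```

move_arm(rows=[[0, 0, 0.0, 0.001, 0], [0, 0, 0.0, 0.002, 0], [0, 0, 0.0, 0.003, 0], [0, 0, 0.0, 0.004, 0], [0, 0, 0.0, 0.004, 0]])

```text
clock: 9.25
ee_pos: [532.5, -178.1, 256.6]
ee_rot: [0.141, 0.99, 0.0, 0.002]
ft_force: [0.2, -0.1, -3.3]
grip_width: 14.7
```

```bash
python3 st.py
```

```text
clk 9.25 pos [ 532.54 -178.11  256.57] bar -16.26 z [ 4.8e-03 -5.0e-04 -1.0e+00] F [ 0.18 -0.12 -3.34] T [-0.031 -0.05   0.033] w 14.69 q6 -1.82
```

The lugs have entered the gaps without contact. I'll continue gently toward the gasket.

move_arm(rows=[[0, 0, 0.0, 0.002, 0], [0, 0, 0.0, 0.004, 0], [0, 0, 0.0, 0.006, 0], [0, 0, 0.0, 0.007, 0], [0, 0, 0.0, 0.007, 0]])

```text
clock: 9.88
ee_pos: [532.6, -178.1, 249.5]
ee_rot: [0.141, 0.99, 0.0, 0.002]
ft_force: [-0.5, 0.9, -3.3]
grip_width: 15.0
```

```bash
python3 st.py
```

```text
clk 9.88 pos [ 532.55 -178.12  249.48] bar -16.26 z [ 4.7e-03 -5.0e-04 -1.0e+00] F [-0.47  0.92 -3.33] T [ 0.001  0.032 -0.051] w 15.05 q6 -1.82
```

move_arm(rows=[[0, 0, 0.0, 0.0005, 0], [0, 0, 0.0, 0.001, 0], [0, 0, 0.0, 0.0015, 0], [0, 0, 0.0, 0.0015, 0], [0, 0, 0.0, 0.0015, 0]])

```text
clock: 10.5
ee_pos: [532.6, -178.1, 248.0]
ee_rot: [0.141, 0.99, 0.0, 0.002]
ft_force: [0.3, 0.1, -2.9]
grip_width: 15.1
```

```bash
python3 st.py
```

```text
clk 10.5 pos [ 532.57 -178.12  247.98] bar -16.26 z [ 4.7e-03 -5.0e-04 -1.0e+00] F [ 0.28  0.14 -2.94] T [ 0.022 -0.002  0.002] w 15.06 q6 -1.82
```

move_arm(rows=[[0, 0, 0.0, 0.0003, 0], [0, 0, 0.0, 0.0006, 0], [0, 0, 0.0, 0.0008, 0], [0, 0, 0.0, 0.0008, 0], [0, 0, 0.0, 0.0008, 0]])

```text
clock: 11.12
ee_pos: [532.6, -178.1, 247.2]
ee_rot: [0.141, 0.99, 0.0, 0.002]
ft_force: [0.8, 0.2, -3.8]
grip_width: 15.2
```

move_arm(rows=[[0, 0, 0.0, 0.0003, 0], [0, 0, 0.0, 0.0006, 0], [0, 0, 0.0, 0.0008, 0], [0, 0, 0.0, 0.0008, 0], [0, 0, 0.0, 0.0008, 0]])

```text
clock: 11.75
ee_pos: [532.6, -178.1, 246.4]
ee_rot: [0.141, 0.99, 0.0, 0.002]
ft_force: [-0.2, -0.4, -4.2]
grip_width: 15.0
```

move_arm(rows=[[0, 0, 0.0, 0.0003, 0], [0, 0, 0.0, 0.0006, 0], [0, 0, 0.0, 0.0008, 0], [0, 0, 0.0, 0.0008, 0], [0, 0, 0.0, 0.0008, 0]])

```text
clock: 12.38
ee_pos: [532.6, -178.1, 245.7]
ee_rot: [0.141, 0.99, 0.0, 0.002]
ft_force: [-0.4, 0.1, -2.4]
grip_width: 14.8
```

move_arm(rows=[[0, 0, 0.0, 0.0003, 0], [0, 0, 0.0, 0.0006, 0], [0, 0, 0.0, 0.0008, 0], [0, 0, 0.0, 0.0008, 0], [0, 0, 0.0, 0.0008, 0]])

```text
clock: 13.0
ee_pos: [532.7, -178.2, 245.3]
ee_rot: [0.141, 0.99, -0.0, 0.003]
ft_force: [-2.2, 0.6, 5.8]
grip_width: 14.7
```

move_arm(rows=[[0, 0, 0.0, 0.0003, 0], [0, 0, 0.0, 0.0006, 0], [0, 0, 0.0, 0.0008, 0], [0, 0, 0.0, 0.0008, 0], [0, 0, 0.0, 0.0008, 0]])

```text
clock: 13.62
ee_pos: [532.7, -178.1, 245.2]
ee_rot: [0.141, 0.99, -0.0, 0.003]
ft_force: [-3.1, 0.7, 8.1]
grip_width: 14.6
```

```bash
python3 st.py
```

```text
clk 13.62 pos [ 532.66 -178.12  245.21] bar -16.26 z [ 0.0061 -0.0013 -1.    ] F [-3.07  0.7   8.07] T [0.266 0.628 0.047] w 14.56 q6 -1.82
```

Gasket contact came at TCP z≈245.5, so the underside is about 17.5 mm below the mouth. The lid has dropped in, and the first ramp touch should come at about 32–37°. I'll ease off slightly and start turning clockwise.

move_arm(rows=[[0, 0, 0, -0.0004, 0], [0, 0, 0, -0.0004, 0.05], [0, 0, 0, -0.0004, 0.1], [0, 0, 0, -0.0004, 0.15], [0, 0, 0, -0.0004, 0.17]])

```text
clock: 14.25
ee_pos: [532.8, -178.4, 245.5]
ee_rot: [0.225, 0.974, -0.0, 0.003]
ft_force: [0.7, -0.3, 1.4]
grip_width: 14.9
```

```bash
python3 st.py
```

```text
clk 14.25 pos [ 532.84 -178.35  245.49] bar -26.03 z [ 0.0066 -0.0018 -1.    ] F [ 0.67 -0.3   1.35] T [-0.114  0.023  0.049] w 14.88 q6 -1.65
```

move_arm(rows=[[0, 0, 0, -0.0001, 0.04], [0, 0, 0, -0.0001, 0.08], [0, 0, 0, -0.0001, 0.12], [0, 0, 0, -0.0001, 0.14], [0, 0, 0, -0.0001, 0.14]])

```text
clock: 14.88
ee_pos: [532.9, -178.4, 245.5]
ee_rot: [0.293, 0.956, 0.0, 0.003]
ft_force: [0.5, 0.2, 0.4]
grip_width: 14.8
```

```bash
python3 st.py
```

```text
clk 14.88 pos [ 532.91 -178.42  245.51] bar -34.03 z [ 0.0067 -0.0019 -1.    ] F [0.51 0.23 0.41] T [-0.166  0.007 -0.007] w 14.84 q6 -1.51
```

move_arm(rows=[[0, 0, 0, 0, 0.02], [0, 0, 0, 0, 0.04], [0, 0, 0, 0, 0.06], [0, 0, 0, 0, 0.07], [0, 0, 0, 0, 0.07]])

```text
clock: 15.5
ee_pos: [532.9, -178.4, 245.5]
ee_rot: [0.326, 0.945, 0.0, 0.003]
ft_force: [-0.3, 0.5, 0.4]
grip_width: 14.9
```

```bash
python3 st.py
```

```text
clk 15.5 pos [ 532.9  -178.41  245.49] bar -38.04 z [ 0.0067 -0.0019 -1.    ] F [-0.3   0.48  0.4 ] T [-0.097  0.076  0.019] w 14.94 q6 -1.44
```

move_arm(rows=[[0, 0, 0, 0, 0.02], [0, 0, 0, 0, 0.04], [0, 0, 0, 0, 0.05], [0, 0, 0, 0, 0.05], [0, 0, 0, 0, 0.05]])

```text
clock: 16.12
ee_pos: [532.9, -178.4, 245.5]
ee_rot: [0.349, 0.937, 0.0, 0.003]
ft_force: [0.2, -0.1, 1.0]
grip_width: 14.7
```

```bash
python3 st.py
```

```text
clk 16.12 pos [ 532.9  -178.42  245.48] bar -40.91 z [ 0.0066 -0.0019 -1.    ] F [ 0.18 -0.09  1.05] T [-0.125  0.109  0.048] w 14.75 q6 -1.39
```

move_arm(rows=[[0, 0, 0, 0, 0.02], [0, 0, 0, 0, 0.03], [0, 0, 0, 0, 0.04], [0, 0, 0, 0, 0.04], [0, 0, 0, 0, 0.04]])

```text
clock: 16.75
ee_pos: [532.9, -178.4, 245.5]
ee_rot: [0.368, 0.93, 0.0, 0.003]
ft_force: [-1.0, -1.3, 0.7]
grip_width: 14.5
```

```bash
python3 st.py
```

```text
clk 16.75 pos [ 532.91 -178.42  245.5 ] bar -43.2 z [ 0.0067 -0.0019 -1.    ] F [-0.99 -1.28  0.65] T [-0.087  0.104  0.052] w 14.48 q6 -1.35
```

move_arm(rows=[[0, 0, 0, 0, 0.02], [0, 0, 0, 0, 0.03], [0, 0, 0, 0, 0.04], [0, 0, 0, 0, 0.04], [0, 0, 0, 0, 0.04]])

```text
clock: 17.38
ee_pos: [532.9, -178.4, 245.5]
ee_rot: [0.387, 0.922, 0.0, 0.003]
ft_force: [-0.3, -1.6, 1.5]
grip_width: 15.0
```

```bash
python3 st.py
```

```text
clk 17.38 pos [ 532.9  -178.42  245.49] bar -45.49 z [ 0.0067 -0.0018 -1.    ] F [-0.31 -1.58  1.45] T [-0.126  0.085  0.095] w 14.98 q6 -1.31
```

move_arm(rows=[[0, 0, 0, 0, 0.015], [0, 0, 0, 0, 0.03], [0, 0, 0, 0, 0.04], [0, 0, 0, 0, 0.04], [0, 0, 0, 0, 0.04]])

```text
clock: 18.0
ee_pos: [532.8, -178.4, 245.4]
ee_rot: [0.405, 0.914, 0.001, 0.003]
ft_force: [-1.0, 0.1, 0.5]
grip_width: 15.0
```

```bash
python3 st.py
```

```text
clk 18.0 pos [ 532.8  -178.37  245.42] bar -47.78 z [ 0.0063 -0.0016 -1.    ] F [-0.98  0.06  0.55] T [-0.067  0.296  0.094] w 14.97 q6 -1.27
```

move_arm(rows=[[0, 0, 0, 0, 0.01], [0, 0, 0, 0, 0.02], [0, 0, 0, 0, 0.03], [0, 0, 0, 0, 0.03], [0, 0, 0, 0, 0.03]])

```text
clock: 18.62
ee_pos: [532.7, -178.2, 245.3]
ee_rot: [0.419, 0.908, 0.001, 0.003]
ft_force: [-1.8, 1.4, 0.2]
grip_width: 15.1
```

```bash
python3 st.py
```

```text
clk 18.62 pos [ 532.71 -178.22  245.29] bar -49.49 z [ 0.0059 -0.0013 -1.    ] F [-1.76  1.43  0.22] T [0.097 0.5   0.226] w 15.11 q6 -1.24
```

The ramps have taken hold: torque is rising (0.23 N m at 33°) and the lid is sinking. From here, small steps that follow it down.

move_arm(rows=[[0, 0, 0, 0, 0.01], [0, 0, 0, 0.0001, 0.02], [0, 0, 0, 0.0001, 0.03], [0, 0, 0, 0.0001, 0.03], [0, 0, 0, 0.0001, 0.03]])

```text
clock: 19.25
ee_pos: [532.6, -178.2, 245.2]
ee_rot: [0.432, 0.902, 0.001, 0.003]
ft_force: [-2.3, 1.9, 0.3]
grip_width: 14.8
```

```bash
python3 st.py
```

```text
clk 19.25 pos [ 532.64 -178.16  245.18] bar -51.21 z [ 0.0056 -0.0011 -1.    ] F [-2.33  1.94  0.31] T [0.204 0.704 0.339] w 14.79 q6 -1.21
```

move_arm(rows=[[0, 0, 0, 0, 0.01], [0, 0, 0, 0.0001, 0.02], [0, 0, 0, 0.0001, 0.03], [0, 0, 0, 0.0001, 0.03], [0, 0, 0, 0.0001, 0.03]])

```text
clock: 19.88
ee_pos: [532.6, -178.1, 245.0]
ee_rot: [0.446, 0.895, 0.001, 0.003]
ft_force: [-2.5, 2.8, 0.7]
grip_width: 14.6
```

```bash
python3 st.py
```

```text
clk 19.88 pos [ 532.59 -178.1   245.03] bar -52.92 z [ 5.4e-03 -9.0e-04 -1.0e+00] F [-2.55  2.78  0.73] T [0.257 0.705 0.477] w 14.64 q6 -1.18
```

move_arm(rows=[[0, 0, 0, 0, 0.01], [0, 0, 0, 0.0001, 0.02], [0, 0, 0, 0.0001, 0.03], [0, 0, 0, 0.0001, 0.03], [0, 0, 0, 0.0001, 0.03]])

```text
clock: 20.5
ee_pos: [532.6, -178.1, 244.9]
ee_rot: [0.459, 0.888, 0.001, 0.003]
ft_force: [-2.4, 1.7, -0.1]
grip_width: 15.0
```

```bash
python3 st.py
```

```text
clk 20.5 pos [ 532.57 -178.06  244.88] bar -54.64 z [ 5.3e-03 -8.0e-04 -1.0e+00] F [-2.4   1.65 -0.13] T [0.223 0.693 0.795] w 14.97 q6 -1.15
```

Torque is 0.8 N m, on target. One hold to confirm the reading.

move_arm(rows=[[0, 0, 0, 0, 0], [0, 0, 0, 0, 0], [0, 0, 0, 0, 0], [0, 0, 0, 0, 0], [0, 0, 0, 0, 0]])

```text
clock: 21.12
ee_pos: [532.6, -178.1, 244.9]
ee_rot: [0.459, 0.888, 0.001, 0.003]
ft_force: [-2.4, 1.9, -0.1]
grip_width: 14.9
```

```bash
python3 st.py
```

```text
clk 21.12 pos [ 532.57 -178.06  244.88] bar -54.64 z [ 5.3e-03 -8.0e-04 -1.0e+00] F [-2.42  1.88 -0.09] T [0.254 0.681 0.767] w 14.93 q6 -1.15
```

Steady at 0.77 N m. I'll release by opening moderately in place, then lift straight up.

move_arm(rows=[[30, 0, 0, 0, 0], [55, 0, 0, 0, 0], [55, 0, 0, 0, 0], [55, 0, 0, 0, 0], [55, 0, 0, 0, 0]])

```text
clock: 21.75
ee_pos: [532.6, -178.1, 244.9]
ee_rot: [0.459, 0.888, 0.001, 0.003]
ft_force: [1.0, -0.0, 0.2]
grip_width: 47.0
```

```bash
python3 st.py
```

```text
clk 21.75 pos [ 532.62 -178.1   244.93] bar -54.64 z [ 5.5e-03 -9.0e-04 -1.0e+00] F [ 0.96 -0.    0.18] T [-0.013  0.045 -0.031] w 46.97 q6 -1.15
```

move_arm(rows=[[55, 0, 0, -0.02, 0], [55, 0, 0, -0.05, 0], [55, 0, 0, -0.09, 0], [55, 0, 0, -0.13, 0], [55, 0, 0, -0.13, 0]])

```text
clock: 22.38
ee_pos: [532.2, -178.1, 378.0]
ee_rot: [0.459, 0.888, 0.001, 0.006]
ft_force: [-0.8, 0.9, -0.9]
grip_width: 47.0
```

```bash
python3 st.py; python3 - <<'E'
from h import *
s=ctrl.observe()
im=ctrl.read_camera("wrist"); cv2.imwrite("pics/w6.png",im[:,:,::-1])
im=ctrl.read_camera("scene"); cv2.imwrite("pics/scene2.png",im[:,:,::-1])
c=cam("wrist",s)
for t in (-54.64,125.36):
    a=np.radians(t); print(proj(c,[532.2+52*np.cos(a),-177.4+52*np.sin(a),197]))
E
```

```text
clk 22.38 pos [ 532.21 -178.1   377.96] bar -54.64 z [ 0.011  -0.0041 -0.9999] F [-0.83  0.88 -0.91] T [ 0.022 -0.031 -0.024] w 47.0 q6 -1.15
[258.32921401 252.74023836]
[258.29185377 124.37908403]
```

View pics/w6.png

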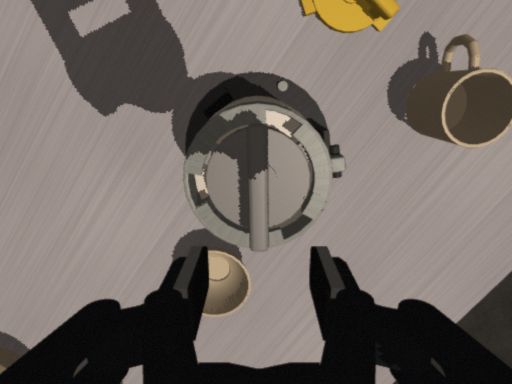

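View pics/scene2.png

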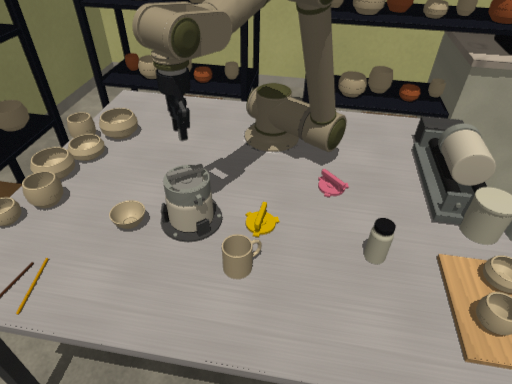

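The lid is seated in the collar. The bar runs from (258,125) to (259,250), within 3 px of the predicted 124–253, so it hasn't backed off. The gaps show no lugs. The mug, bowl and pot are at their original scene pixels: (237,256), (128,215) and (380,241). Handing in.

move_arm(rows=[[55, 0, 0, 0, 0], [55, 0, 0, 0, 0], [55, 0, 0, 0, 0], [55, 0, 0, 0, 0], [55, 0, 0, 0, 0]])

```text
clock: 23.1
ee_pos: [531.8, -177.9, 374.5]
ee_rot: [0.459, 0.888, 0.001, 0.002]
ft_force: [-0.1, 0.1, 1.3]
grip_width: 47.3
```

```bash
python3 -c "
from bench import ctrl
print(ctrl.job_done())"
```

```text
the job is handed in; nothing more can be done
None
```

The grey lid is on the mill jar and locked hand-tight; the job was handed in at about 23 s of the 64 s allowed.

- **Fit:** I lined its lugs up with the gaps at about -16°. It dropped in with no contact until the gasket, about 17.5 mm below the collar's top.
- **Tightening:** I turned it about 38° clockwise. The torque began rising at about 30°, and I stopped at a steady 0.77 N m, inside the 0.7–0.9 target. By your figure that is roughly 22 N of clamping. The highest vertical force I read was about 11 N net, when the lid first touched the gasket.
- **Last checks:** After letting go, the wrist picture showed the bar where I left it, to within about 3 px, with no lugs showing in the gaps. The mug, bowl and glaze pot looked unmoved in the scene picture, judged by eye. The gripper was clear of everything.

**Disagreements:** One collar corner triangulated to 139.5 mm instead of 165 mm; I rejected it as a mispicked point. The other corners came out at 156–164 mm. The gap angle from different edges spread by about 3°, and I used the mean.

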